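# Rake the glass offcuts into the scrap tray

## Task

Take the scraper from its black mat, reach in with it under the overhead bar and rake all four glass offcuts along the steel plate and over the plate's end into the pink tray; then stand the scraper back on its foot on the middle of its mat and let go. The glass is sharp, so touch it only with the scraper, never with the gripper or arm, and do not bump the bar or disturb the jar, the bottle or the pliers.

Things in the scene. Friction and masses are not known exactly. Their poses are not given: they have to be found in the camera images.
- plate: Fixed steel slab 228 mm (x) x 300 mm (y) on a brick base, top face 60 mm above the bench. Origin: centre of its underside on the bench. Its -y end (y = -150 mm) is open and faces the pink tray; the +y end is open too. Along both long sides (x = +-102 to +-114 mm) runs a fence 10 mm high, leaving 204 mm clear between them.
- tray: Fixed pink open scrap tray, outside 260 mm (its x, along the plate's end) x 130 mm (y) x 45 mm high, walls and floor about 4 mm, standing on the bench 3 mm from the plate's -y end, its rim 15 mm below the plate's top. Origin: centre of its underside; axes parallel to the plate's.
- bar_under (a point): Fixed yellow overhead bar, 30 x 30 mm in section, parallel to the plate's x axis, crossing above the plate near its +y end. This point is on the middle line of its underside, over about the middle of the plate's width, 255 mm above the bench (195 mm above the plate's top). The bar runs from here 135 mm to -x, where it ends free, and 205 mm to +x.
- mat: Fixed black rubber mat, 200 mm (x) x 110 mm (y) x 4 mm thick, on the bench: the scraper's place. Origin: centre of its underside.
- scraper: Loose, 0.35 kg. Wooden block on a steel foot, 140 mm long (x), 36 mm thick (y), 32 mm high, stands by itself. From the middle of its top rises an orange handle, leaning 35 deg from vertical to -y, 26 mm wide (x), 22 mm thick, ending 114 mm above the foot and 66 mm to -y. Origin: centre of the foot's underside, z up. The face under the handle (y = -18 mm) is the raking face.
- scraper_grip (a point): A good grip point on the axis of the scraper's orange handle, 40 mm from its upper end: 43 mm to -y and 81 mm up from the scraper's origin. Axes as the scraper's; grip the 26 mm width, closing along the scraper's x.
- jar: Loose bystander: aluminium jar, 76 mm across and 110 mm high, with coloured glass rods standing out to 240 mm. Origin: centre of its underside.
- bottle: Loose bystander: blue bottle, 60 mm across, 150 mm high. Origin: centre of its underside.
- pliers: Loose bystander: pliers with red handles, 165 mm long (x), about 55 mm wide, 12 mm thick, lying flat. Origin: on its underside near the middle.
- shard_blue_mid (a point): Middle of the loose blue glass offcut, an irregular flat shard about 64 mm long (x), 26 to 36 mm wide (y) and 9 mm thick, 45 g, lying flat on the plate at the start.
- shard_red_mid (a point): Middle of the loose red glass offcut, an irregular flat shard about 60 mm long (x), 30 to 36 mm wide (y) and 9 mm thick, 45 g, lying flat on the plate at the start.
- shard_green_mid (a point): Middle of the loose green glass offcut, an irregular flat shard about 66 mm long (x), 24 to 36 mm wide (y) and 9 mm thick, 45 g, lying flat on the plate at the start.
- shard_violet_mid (a point): Middle of the loose violet glass offcut, an irregular flat shard about 62 mm long (x), 28 to 36 mm wide (y) and 9 mm thick, 45 g, lying flat on the plate at the start.
- bar: The overhead bar with its only post (24 mm thick, foot 90 mm across), which stands on the bench 190 mm along +x from the origin, beyond the plate. Origin: on the bench, 255 mm straight below point bar_under; axes parallel to the plate's.
Not all that is in view belongs to the job. Several things look just like the scraper: the one meant starts farthest to the robot's left.

How it is judged:
By the outcome, as a careful person would: the job done as asked, in the order asked, and still so for the second after the job is handed in, with the robot touching nothing.
It also fails if it takes over 58 s, if anything falls off the work surface, if the arm or the gripper's body presses on something with over 40 N, if the wrist force passes 120 N, or if a joint passes its speed limit or range.

## Robot

A 6-joint arm with a two-finger parallel gripper is mounted at the origin on the work surface. World frame = base frame: x ahead of the robot, y to its left, z up, the work surface at z = 0. Lengths are in m, angles in rad, forces in N, time in s.
With the tool pointing down it reaches from about 0.3 to 0.775 m from the base axis. Payload 14.6 kg.
Tool frame: the origin (TCP) lies on the centre line of the jaws, within the pads' length; the fingertips stand 22 mm ahead of it and the grasp point (between the pads) lies 3 mm ahead of it; z points along the fingers, y is the direction in which the jaws open and shut (so a half turn about z gives the same grasp; the last joint's range is limited). The gripper opens to 85 mm and grips with 20 to 120 N. Pads are 22 mm wide; open, the fingers measure 114 mm over their backs; the gripper's body (76 mm by 85 mm) begins 54 mm behind the grasp point. The pads swing forward as they close: fully open they stand 13 mm farther back than shut.
Start: joints at [-1.371, 0.3, 1.521, -0, 1.321, -0.067], TCP at [0.145, -0.531, 0.253] pointing down, gripper open.
Joint ranges: [-3.03, 3.03], [-0.79, 2.21], [0.23, 2.52], [-1.04, 4.18], [0, 3.07], [-2.55, 2.55]. Speed limits (rad/s): [2.22, 2.22, 2.57, 3.14, 3.14, 3.14].

## Interface

Orientations are given as a unit quaternion [w, x, y, z].
In Python, from cell import arm, viewer, order gives the robot as it stands.
- The arm moves only by the shell command python3 -m handwheel 'ROWS' [OPENING] [FORCE]. ROWS is JSON, a list of rows, each a list of 6 numbers: the shift along the world's x, y, z normalised to -1 to 1, where 1 is 30 mm, then the turn, a rotation vector about the world's x, y, z normalised to -1 to 1, where 1 is 0.12 rad. A call has exactly 10 rows; each row shifts and turns the commanded pose from where the row before left it; what a row does not reach is not made up. A row lasts 1/12 s, in which the tool goes at most 41.7 mm and 7.16 degrees, less where a joint would pass 70% of its speed; a pose out of reach is approached as far as the arm can. A call with a number of a shift or a turn outside -1 to 1 is refused whole. A call with a gripper value outside its range is refused whole. OPENING is the gripper's target within -1 to 1 (fully open at 1, half-way at 0, shut at -1), set as the call begins (- or left out, the last holds). The fingers move at their own pace and stop on an object; FORCE is the grip in N (left out, the last holds). Time passes only in rows, so rows that do not move let the fingers close, or fill a call up. It gives the time, the measured TCP pose, the force and the opening at its end, in the units of the state.
- arm.get_obs(): the state, without advancing time (a new reading comes with each control period).
- viewer.snapshot(name): name is "scene" or "top" or "wrist"; returns a dict with "img" (400x640x3 uint8, blue, green, red), "range_z" (400x640 float32, m along the optical axis (not along the pixel's ray), 0 where there is no reading), "vfov" (degrees; the focal length in pixels is half the picture's height over the tangent of half this angle, whatever the lens; pixels are square), "cx", "cy" (the principal point, pixels), "R" (3x3) and "t" (3): a world point X has camera coordinates R X + t. Camera axes: x right, y down, z forward; pixel columns grow to the right and rows downward; lengths in m; the calibration is good to about 2 mm. The wrist camera is an equidistant fisheye: a pixel r from the principal point sees the ray r / f radians off the axis. A picture is of the moment at which its call begins.
- order.hand_in(): hands the job in, once; it reports no verdict.
The state is a dict: "t": time; "joint_pos": joint angles; "joint_velocities": joint speeds; "joint_torque": joint torques, N m; "tool_pos": TCP position; "tool_rot": TCP orientation; "contact_force": force on the tool from outside, world axes, zero at the start; "wrist_torque": the same for the moment, N m; "finger_gap": finger opening in m.
Only numpy, scipy, OpenCV 4.12 (cv2) and the standard library are available. Lean on these libraries where they do the work, as an engineer would, in place of code of your own. Each camera call takes 0.05 s, during which the arm holds its last target.

## Working session

There is one attempt and no reset: what is moved stays moved. The work goes in short steps, Python scripts to look and compute and a shell command to move; the robot and the scene stay as the last step left them, time stands still between calls to the robot, and variables do not carry over. Pictures are saved under pics/ and viewed, and the job is handed in when it is done.

```bash
ls; mkdir -p pics
python3 - <<'E'
from cell import arm, viewer, order
import cv2,pickle
o=arm.get_obs(); print(o)
for n in ["scene","top","wrist"]:
    s=viewer.snapshot(n); pickle.dump(s,open(f"pics/{n}0.pkl","wb")); cv2.imwrite(f"pics/{n}0.png",s["img"]); print(n,s["vfov"],s["cx"],s["cy"],s["R"],s["t"])
E
```

```text
pics
{'t': 0.0, 'joint_pos': array([-1.37059967e+00,  3.00517059e-01,  1.52160874e+00, -5.55090922e-06,
        1.32069690e+00, -6.66261174e-02]), 'joint_velocities': array([ 0.00061983, -0.00112293,  0.00171402, -0.00157565, -0.00088576,
       -0.00225575]), 'joint_torque': array([ 2.12654845e-04, -5.43499696e+01, -3.61795127e+01, -9.64619471e-05,
        4.05653860e-03,  1.20448240e-05]), 'tool_pos': array([ 0.14495648, -0.53033006,  0.25268439]), 'tool_rot': array([-6.13470966e-04,  9.91113614e-01,  1.33016641e-01, -4.37265350e-05]), 'contact_force': array([ 0.41556272, -0.101606  ,  0.84746719]), 'wrist_torque': array([9.16860475e-05, 2.45919442e-02, 1.02002625e-03]), 'finger_gap': 0.08515958395108064}
scene 45.161260808121696 319.4547035964669 197.7379579457345 [[-0.7996019   0.60049302  0.00670395]
 [ 0.45938901  0.61882493 -0.63719497]
 [-0.3867797  -0.50642259 -0.77067349]] [ 0.48876764 -0.14198506  2.09312943]
top 45.18767617635372 319.3024245882396 196.57760518858993 [[ 0.00280125 -0.99999305 -0.00246218]
 [-0.99788925 -0.00263559 -0.06488531]
 [ 0.06487837  0.00263874 -0.99788969]] [-0.04351406  0.55632507  1.68145898]
wrist 65.70646984690485 319.4222231028038 204.34580713958576 [[ 2.63936671e-01 -9.64539587e-01 -9.04660826e-04]
 [-9.27648705e-01 -2.54098540e-01  2.73681955e-01]
 [-2.64206953e-01 -7.13954967e-02 -9.61819822e-01]] [-0.5504731  -0.0350134   0.37842654]
```

View pics/scene0.png

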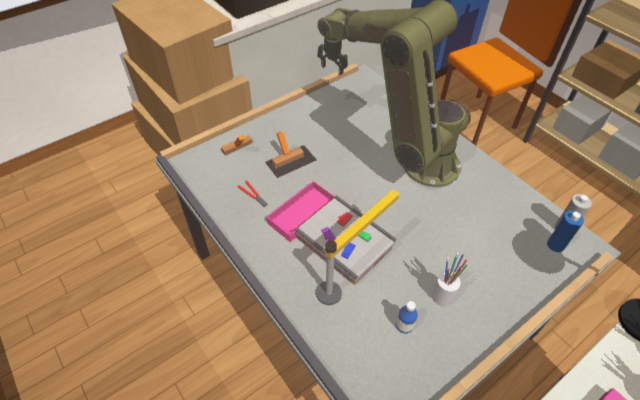

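View pics/top0.png

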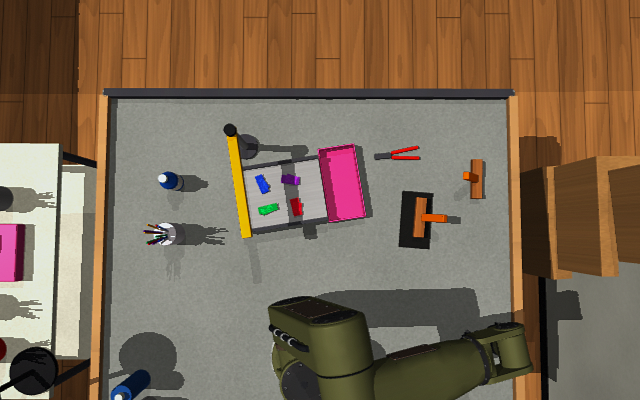

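View pics/wrist0.png

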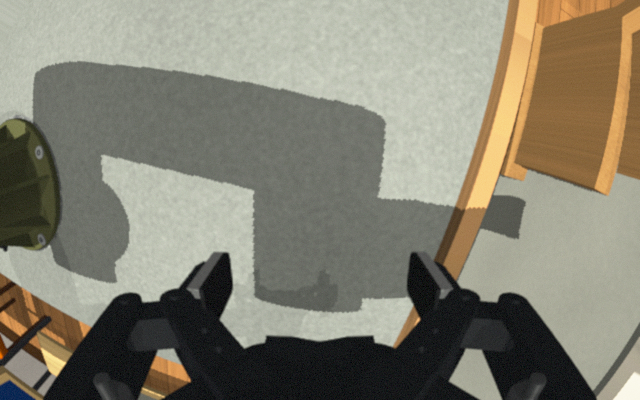

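The scraper-like objects are at top-view pixels (421,218), standing on the black mat, and (476,178), off the mat to the right. In the top view the robot's left is the image's left. So (421,218) is farthest left and on the mat, which makes it the one meant. I'll confirm that in an enlarged crop and measure.

```bash
cat > h.py <<'E'
import numpy as np, cv2, pickle
def f_of(s): return 200/np.tan(np.radians(s["vfov"])/2)
def ray(s,u,v,fish=False):
    f=f_of(s); x=(u-s["cx"])/f; y=(v-s["cy"])/f
    if fish:
        r=np.hypot(x,y); d=np.array([x/r*np.sin(r),y/r*np.sin(r),np.cos(r)]) if r>1e-9 else np.array([0,0,1.])
    else: d=np.array([x,y,1.])
    R=np.array(s["R"]); return -R.T@np.array(s["t"]), R.T@d
def onz(s,u,v,z,fish=False):
    c,d=ray(s,u,v,fish); return c+d*(z-c[2])/d[2]
def proj(s,X,fish=False):
    c=np.array(s["R"])@np.array(X)+np.array(s["t"]); f=f_of(s)
    if fish:
        r=np.hypot(c[0],c[1]); th=np.arctan2(r,c[2]); return s["cx"]+f*th*c[0]/r, s["cy"]+f*th*c[1]/r
    return s["cx"]+f*c[0]/c[2], s["cy"]+f*c[1]/c[2]
E
python3 - <<'E'
import cv2,pickle,numpy as np
s=pickle.load(open('pics/top0.pkl','rb'));i=s["img"]
cv2.imwrite('pics/crop_scr.png',cv2.resize(i[130:265,370:510],None,fx=4,fy=4,interpolation=cv2.INTER_CUBIC))
cv2.imwrite('pics/crop_plate.png',cv2.resize(i[115:255,215:375],None,fx=4,fy=4,interpolation=cv2.INTER_CUBIC))
E
```

```text
(no output)
```

View pics/crop_scr.png

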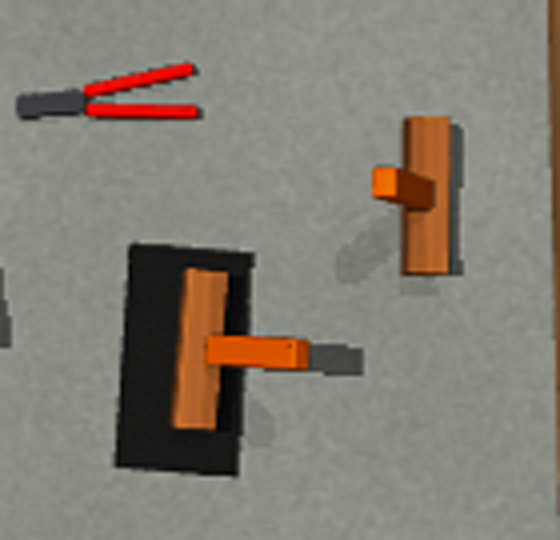

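View pics/crop_plate.png

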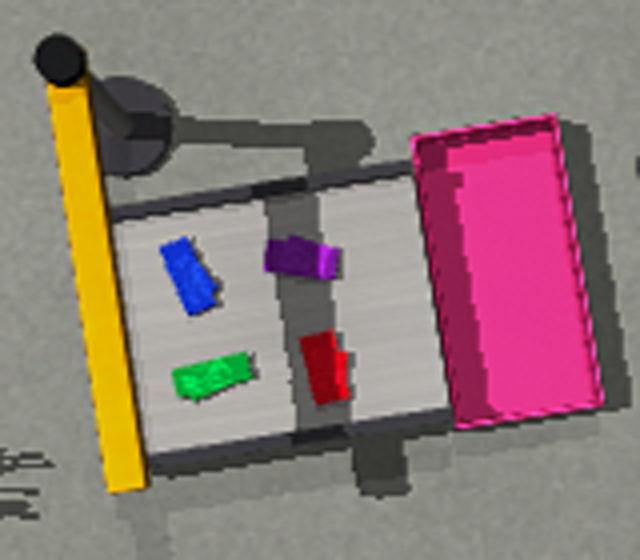

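The enlarged crop confirms it: the scraper on the mat has its block around top (421,218), with the handle leaning right (-y). The other lookalike, at (476,178), is off the mat and farther right. Now for positions.

Run:
```python
from h import *
s=pickle.load(open('pics/top0.pkl','rb'));i=s["img"];hsv=cv2.cvtColor(i,cv2.COLOR_BGR2HSV)
sc=pickle.load(open('pics/scene0.pkl','rb'))
def m(lo,hi,roi):
    k=cv2.inRange(hsv,np.array(lo),np.array(hi)); z=np.zeros_like(k); x0,x1,y0,y1=roi; z[y0:y1,x0:x1]=k[y0:y1,x0:x1]
    n,l,st,c=cv2.connectedComponentsWithStats(z); b=1+np.argmax(st[1:,4]); return (l==b).astype(np.uint8)
def rect(k,z,name):
    c=max(cv2.findContours(k,0,cv2.CHAIN_APPROX_NONE)[0],key=cv2.contourArea)
    P=np.array([onz(s,u,v,z)[:2] for u,v in c[:,0]],np.float32)
    r=cv2.minAreaRect(P*1000); print(name,np.round(r[0],0),np.round(r[1],0),round(r[2],1)); return P
rect(m((140,80,60),(178,255,255),(310,375,135,230)),.045,'tray rim')
rect(m((0,0,0),(180,255,45),(395,437,185,255)),.004,'mat')
rect(m((22,150,100),(35,255,255),(220,255,130,245)),.285,'bar top')
for n,lo,hi in [('blue',(110,120,60),(128,255,255)),('green',(50,120,60),(75,255,255)),('violet',(130,100,50),(148,255,255)),('red',(0,150,60),(6,255,255))]:
    k=m(lo,hi,(245,320,165,222)); P=rect(k,.069,n)
print(hsv[218,416],hsv[218,435])
k=m((5,100,60),(14,210,255),(405,432,190,245)); rect(k,.036,'block')
# features in crop4 coords
g=lambda a,b,z,ox=370,oy=130: np.round(onz(s,ox+a/4,oy+b/4,z)[:2],3)
print('block top corners',[g(a,b,.036) for a,b in [(187,268),(229,270),(216,429),(172,427)]])
print('handle end top', [g(a,b,.118) for a,b in [(307,340),(307,368)]],'base',[g(a,b,.036) for a,b in [(206,350)]])
p=lambda a,b,z: np.round(onz(s,215+a/4,115+b/4,z)[:2],3)
print('fence', [p(a,b,.07) for a,b in [(112,212),(412,165),(450,412),(148,462)]])
print('post top',p(60,60,.285),'bar free end',p(108,490,.285),p(147,487,.285))
for n,(u,v) in dict(jar=(160,232),bottle=(170,180)).items(): print(n,onz(s,u,v,.1)[:2])
print('pliers',[g(a,b,.01) for a,b in [(18,106),(200,112),(195,68)]])
print('other scraper',[g(a,b,.04) for a,b in [(403,117),(449,273)]])
```

```text
tray rim [ 605. -118.] [262. 133.] 9.3
mat [ 477. -383.] [108. 199.] 85.6
bar top [569. 199.] [306.  28.] 9.1
blue [598. 155.] [66. 32.] 23.7
green [511. 135.] [30. 66.] 15.4
violet [614.  59.] [62. 33.] 82.0Traceback (most recent call last):
  File "<stdin>", line 15, in <module>
  File "<stdin>", line 6, in m
    return _wrapfunc(a, 'argmax', axis=axis, out=out, **kwds)
    return bound(*args, **kwds)
ValueError: attempt to get argmax of an empty sequence
```

Run:
```python
from h import *
s=pickle.load(open('pics/top0.pkl','rb'));i=s["img"];hsv=cv2.cvtColor(i,cv2.COLOR_BGR2HSV)
def m(lo,hi,roi):
    k=cv2.inRange(hsv,np.array(lo),np.array(hi)); z=np.zeros_like(k); x0,x1,y0,y1=roi; z[y0:y1,x0:x1]=k[y0:y1,x0:x1]
    n,l,st,c=cv2.connectedComponentsWithStats(z); b=1+np.argmax(st[1:,4]); return (l==b).astype(np.uint8)
def rect(k,z,name):
    c=max(cv2.findContours(k,0,cv2.CHAIN_APPROX_NONE)[0],key=cv2.contourArea)
    P=np.array([onz(s,u,v,z)[:2] for u,v in c[:,0]],np.float32)
    r=cv2.minAreaRect(P*1000); print(name,np.round(r[0],0),np.round(r[1],0),round(r[2],1)); return P
print(hsv[206,296],hsv[218,416],hsv[218,435],hsv[200,419])
rect(m((170,150,60),(180,255,255),(285,305,190,222)),.069,'red')
rect(m((8,60,60),(13,200,255),(405,432,190,245)),.036,'block')
g=lambda a,b,z,ox=370,oy=130: np.round(onz(s,ox+a/4,oy+b/4,z)[:2],3)
print('block top corners',[g(a,b,.036) for a,b in [(187,268),(229,270),(216,429),(172,427)]])
print('handle end top', [g(a,b,.118) for a,b in [(307,340),(307,368)]],'base',[g(a,b,.036) for a,b in [(206,350)]])
p=lambda a,b,z: np.round(onz(s,215+a/4,115+b/4,z)[:2],3)
print('fence', [p(a,b,.07) for a,b in [(112,212),(412,165),(450,412),(148,462)]])
print('post top',p(60,60,.285),'bar free end',p(108,490,.285),p(147,487,.285))
for n,(u,v) in dict(jar=(160,232),bottle=(170,180)).items(): print(n,onz(s,u,v,.1)[:2])
print('pliers',[g(a,b,.01) for a,b in [(18,106),(200,112),(195,68)]])
print('other scraper',[g(a,b,.04) for a,b in [(403,117),(449,273)]])
```

```text
[178 245 125] [ 13 195 191] [ 11 255 216] [ 12 194 177]
red [520.  36.] [60. 36.] 14.4
block [ 486. -391.] [ 39. 139.] 84.8
block top corners [array([ 0.555, -0.383]), array([ 0.553, -0.419]), array([ 0.414, -0.407]), array([ 0.416, -0.368])]
handle end top [array([ 0.49 , -0.465]), array([ 0.467, -0.465])] base [array([ 0.483, -0.399])]
fence [array([0.651, 0.221]), array([ 0.692, -0.037]), array([ 0.48, -0.07]), array([0.436, 0.187])]
post top [0.739 0.226] bar free end [0.417 0.186] [0.419 0.157]
jar [0.43072279 0.49139509]
bottle [0.60585161 0.46187316]
pliers [array([ 0.701, -0.239]), array([ 0.696, -0.401]), array([ 0.736, -0.397])]
other scraper [array([ 0.688, -0.573]), array([ 0.551, -0.61 ])]
```

```bash
cat >> h.py <<'E'
from scipy.spatial.transform import Rotation as Ro
def toolR(yaw,tilt):
    """tool y = local x (yaw), tool z tilted from down toward local +y by tilt"""
    y=np.array([np.cos(yaw),np.sin(yaw),0]); yy=np.array([-np.sin(yaw),np.cos(yaw),0])
    z=yy*np.sin(tilt)-np.array([0,0,1])*np.cos(tilt); return np.column_stack([np.cross(y,z),y,z])
def delta(pos,yaw,tilt,N=10):
    from cell import arm
    o=arm.get_obs(); q=o["tool_rot"]; R0=Ro.from_quat([q[1],q[2],q[3],q[0]]).as_matrix()
    R1=toolR(yaw,tilt); rv=Ro.from_matrix(R1@R0.T).as_rotvec(); d=np.array(pos)-o["tool_pos"]
    print("t",round(o["t"],2),"q",np.round(o["joint_pos"],2),"pos",np.round(o["tool_pos"],4),"F",np.round(o["contact_force"],1),"gap",round(o["finger_gap"],4))
    print("shift mm",np.round(d*1000,1),"rot",np.round(rv,3)); print("N",N,"row:",np.round(np.r_[d/.03,rv/.12]/N,3))
E
python3 - <<'E'
from h import *
delta([.475,-.495,.175],-.095,np.radians(35),20)
E
```

```text
t 0.15 q [-1.37  0.3   1.52 -0.    1.32 -0.07] pos [ 0.145  -0.5304  0.2529] F [-0.9  0.6  0.6] gap 0.0856
shift mm [330.   35.4 -77.9] rot [ 0.496 -0.418  1.169]
N 20 row: [ 0.55   0.059 -0.13   0.207 -0.174  0.487]
```

```bash
python3 -m handwheel '[[0.55,0.06,0,0.207,-0.174,0.487],[0.55,0.06,0,0.207,-0.174,0.487],[0.55,0.06,0,0.207,-0.174,0.487],[0.55,0.06,0,0.207,-0.174,0.487],[0.55,0.06,0,0.207,-0.174,0.487],[0.55,0.06,0,0.207,-0.174,0.487],[0.55,0.06,0,0.207,-0.174,0.487],[0.55,0.06,0,0.207,-0.174,0.487],[0.55,0.06,0,0.207,-0.174,0.487],[0.55,0.06,0,0.207,-0.174,0.487]]' 1
python3 - <<'E'
from h import *
delta([.475,-.495,.175],-.095,np.radians(35),10)
E
```

```text
t: 0.98
tool_pos: [0.3107, -0.5123, 0.253]
tool_rot: [-0.108, 0.897, 0.411, 0.118]
contact_force: [-0.4, 0.2, -0.7]
finger_gap: 0.0855
t 0.98 q [-1.17  0.52  1.24  0.23  1.61 -0.48] pos [ 0.3107 -0.5123  0.253 ] F [-0.4  0.2 -0.7] gap 0.0855
shift mm [164.3  17.3 -78. ] rot [ 0.246 -0.208  0.582]
N 10 row: [ 0.548  0.058 -0.26   0.205 -0.174  0.485]
```

```bash
python3 -m handwheel '[[0.55,0.06,-0.26,0.206,-0.174,0.485],[0.55,0.06,-0.26,0.206,-0.174,0.485],[0.55,0.06,-0.26,0.206,-0.174,0.485],[0.55,0.06,-0.26,0.206,-0.174,0.485],[0.55,0.06,-0.26,0.206,-0.174,0.485],[0.55,0.06,-0.26,0.206,-0.174,0.485],[0.55,0.06,-0.26,0.206,-0.174,0.485],[0.55,0.06,-0.26,0.206,-0.174,0.485],[0.55,0.06,-0.26,0.206,-0.174,0.485],[0.5,0.06,-0.26,0.206,-0.174,0.485]]' 1
python3 - <<'E'
from h import *
delta([.4795,-.4377,.0875],-.095,np.radians(35),10)
from cell import viewer
s=viewer.snapshot("wrist"); pickle.dump(s,open("pics/wrist1.pkl","wb")); cv2.imwrite("pics/wrist1.png",s["img"])
E
```

```text
t: 1.82
tool_pos: [0.4743, -0.4942, 0.1744]
tool_rot: [-0.203, 0.705, 0.642, 0.223]
contact_force: [-0.2, 1.0, 1.0]
finger_gap: 0.0855
t 1.82 q [-0.98  0.93  0.81  0.39  1.87 -0.86] pos [ 0.4743 -0.4942  0.1744] F [-0.2  1.   1. ] gap 0.0855
shift mm [  5.2  56.5 -86.9] rot [-0.001  0.    -0.   ]
N 10 row: [ 0.017  0.188 -0.29  -0.001  0.    -0.   ]
```

View pics/wrist1.png

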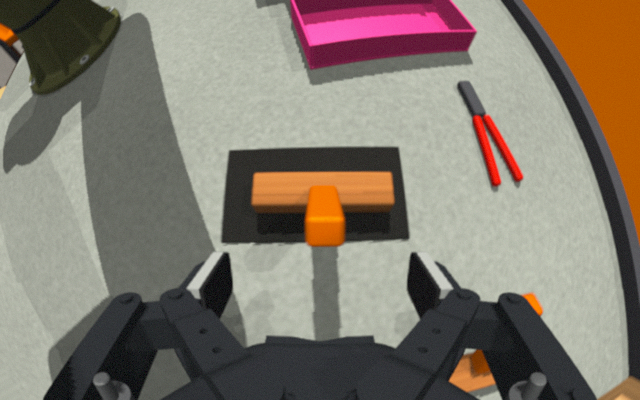

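Run:
```python
from h import *
s=pickle.load(open("pics/wrist1.pkl","rb"))
O=np.array([.485,-.393,.004]);ps=-.095
x=np.array([np.cos(ps),np.sin(ps),0]);y=np.array([-np.sin(ps),np.cos(ps),0]);z=np.array([0,0,1.])
print("handle end",proj(s,O-.066*y+.114*z,True))
for a in(-.07,.07):
  for b in(-.018,.018): print(a,b,proj(s,O+a*x+b*y+.032*z,True), )
for u,v in [(252,205),(392,204),(254,172),(391,172)]: print(onz(s,u,v,.036,True)[:2])
print('mat',[onz(s,u,v,.004,True)[:2] for u,v in [(230,150),(399,148),(408,240),(222,243)]])
print('end',onz(s,324.5,232,.118,True))
```

```text
handle end (np.float64(319.60974627430227), np.float64(231.84611469329832))
-0.07 -0.018 (np.float64(247.00425304483963), np.float64(203.74881052534502))
-0.07 0.018 (np.float64(250.0185952600595), np.float64(169.97125517355636))
0.07 -0.018 (np.float64(392.22740073648885), np.float64(203.7811286947679))
0.07 0.018 (np.float64(389.2264393356879), np.float64(169.99912042520393))
[ 0.41853617 -0.4060277 ]
[ 0.55271188 -0.41775821]
[ 0.42111118 -0.37117016]
[ 0.55781962 -0.38406492]
mat [array([ 0.38614142, -0.32334026]), array([ 0.58318354, -0.33981926]), array([ 0.57262506, -0.44849033]), array([ 0.3781963 , -0.43350049])]
end [ 0.48187913 -0.45910557  0.118     ]
```

The scraper's handle end is at wrist pixel (324,232), between the jaws, and its block is parallel to the jaw direction. The view puts it 2.5 mm further +x than the top view did, so I'll include that in the approach.

```bash
python3 -m handwheel '[[0.025,0.188,-0.29,0,0,0],[0.025,0.188,-0.29,0,0,0],[0.025,0.188,-0.29,0,0,0],[0.025,0.188,-0.29,0,0,0],[0.025,0.188,-0.29,0,0,0],[0.025,0.188,-0.29,0,0,0],[0.025,0.188,-0.29,0,0,0],[0.025,0.188,-0.29,0,0,0],[0.025,0.188,-0.29,0,0,0],[0.025,0.188,-0.29,0,0,0]]' 1
python3 - <<'E'
from h import *
delta([.482,-.4377,.0875],-.095,np.radians(35),10)
from cell import viewer
s=viewer.snapshot("wrist"); pickle.dump(s,open("pics/wrist2.pkl","wb")); cv2.imwrite("pics/wrist2.png",s["img"])
E
```

```text
t: 2.7
tool_pos: [0.481, -0.4376, 0.0875]
tool_rot: [-0.202, 0.707, 0.641, 0.222]
contact_force: [-0.5, -0.4, 0.2]
finger_gap: 0.0851
t 2.7 q [-0.93  0.91  1.05  0.4   1.65 -0.9 ] pos [ 0.481  -0.4376  0.0875] F [-0.5 -0.4  0.2] gap 0.0851
shift mm [ 1.  -0.1  0. ] rot [ 0.001 -0.     0.003]
N 10 row: [ 0.003 -0.     0.     0.001 -0.     0.002]
```

View pics/wrist2.png

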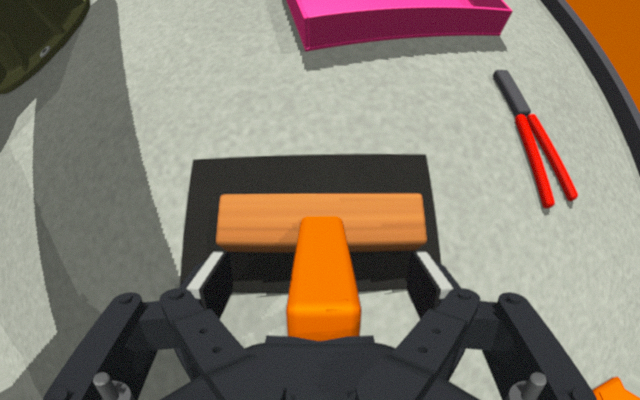

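The handle sits centred between the pads (columns 290–358, jaw middle about 321). Closing.

```bash
python3 -m handwheel '[[0,0,0,0,0,0],[0,0,0,0,0,0],[0,0,0,0,0,0],[0,0,0,0,0,0],[0,0,0,0,0,0],[0,0,0,0,0,0],[0,0,0,0,0,0],[0,0,0,0,0,0],[0,0,0,0,0,0],[0,0,0,0,0,0]]' -1 90
python3 - <<'E'
from h import *
from cell import arm
o=arm.get_obs();print(o["wrist_torque"],o["contact_force"])
delta([.482,-.4377,.0875],-.095,np.radians(35),10)
E
```

```text
t: 3.58
tool_pos: [0.4811, -0.4385, 0.0888]
tool_rot: [-0.201, 0.707, 0.641, 0.222]
contact_force: [0.4, -3.2, 5.2]
finger_gap: 0.0254
[-0.22688017 -0.20621003 -0.11377543] [ 0.41986954 -3.23960371  5.20152623]
t 3.58 q [-0.93  0.91  1.05  0.4   1.65 -0.9 ] pos [ 0.4811 -0.4385  0.0888] F [ 0.4 -3.2  5.2] gap 0.0254
shift mm [ 0.9  0.8 -1.3] rot [0.002 0.    0.003]
N 10 row: [ 0.003  0.003 -0.004  0.001  0.     0.003]
```

```bash
python3 -m handwheel '[[0,0,0.2,0,0,0],[0,0,0.4,0,0,0],[0,0,0.5,0,0,0],[0,0,0.5,0,0,0],[0,0,0.5,0,0,0],[0,0,0.5,0,0,0],[0,0,0.5,0,0,0],[0,0,0.5,0,0,0],[0,0,0.3,0,0,0],[0,0,0.1,0,0,0]]'
python3 - <<'E'
from h import *
delta([.598,-.145,.21],.16,np.radians(35),20)
from cell import viewer
s=viewer.snapshot("wrist"); pickle.dump(s,open("pics/wrist3.pkl","wb")); cv2.imwrite("pics/wrist3.png",s["img"])
E
```

```text
t: 4.42
tool_pos: [0.4812, -0.4384, 0.2105]
tool_rot: [-0.201, 0.707, 0.641, 0.222]
contact_force: [0.7, 0.6, -3.8]
finger_gap: 0.0248
t 4.42 q [-0.93  0.79  0.97  0.41  1.83 -0.82] pos [ 0.4812 -0.4384  0.2105] F [ 0.7  0.6 -3.8] gap 0.0248
shift mm [116.8 293.4  -0.5] rot [0.002 0.002 0.258]
N 20 row: [ 0.195  0.489 -0.001  0.001  0.001  0.107]
```

View pics/wrist3.png

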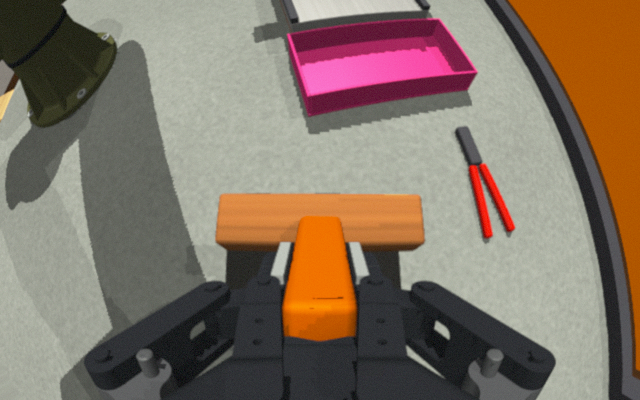

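The scraper is held firmly; its block is level in the view (corners 219,196 and 421,196) and the mat is clear. Carrying on toward the plate.

```bash
python3 -m handwheel '[[0.2,0.4,0,0,0,0.1],[0.25,0.6,0,0,0,0.15],[0.3,0.7,0,0,0,0.2],[0.3,0.75,0,0,0,0.25],[0.3,0.75,0,0,0,0.25],[0.3,0.75,0,0,0,0.25],[0.3,0.75,0,0,0,0.25],[0.3,0.75,0,0,0,0.25],[0.3,0.7,0,0,0,0.2],[0.2,0.5,0,0,0,0.15]]'
python3 - <<'E'
from h import *
delta([.598,-.145,.21],.16,np.radians(35),10)
E
```

```text
t: 5.3
tool_pos: [0.5641, -0.2359, 0.2073]
tool_rot: [-0.229, 0.622, 0.723, 0.196]
contact_force: [0.7, 0.4, -3.8]
finger_gap: 0.0248
t 5.3 q [-0.61  0.68  1.17  0.43  1.73 -0.79] pos [ 0.5641 -0.2359  0.2073] F [ 0.7  0.4 -3.8] gap 0.0248
shift mm [33.9 90.9  2.7] rot [-0.001 -0.002  0.009]
N 10 row: [ 0.113  0.303  0.009 -0.001 -0.001  0.007]
```

Run:
```python
from h import *
from cell import viewer
for n in("wrist","top"):
    s=viewer.snapshot(n); pickle.dump(s,open(f"pics/{n}4.pkl","wb")); cv2.imwrite(f"pics/{n}4.png",s["img"])
```

```text
(no output)
```

View pics/wrist4.png

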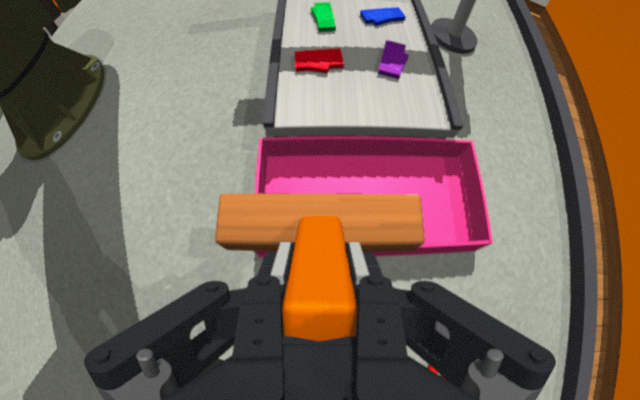

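Run:
```python
from h import *
s=pickle.load(open("pics/wrist4.pkl","rb"));hsv=cv2.cvtColor(s["img"],cv2.COLOR_BGR2HSV)
w=lambda u,v,z:np.round(onz(s,u,v,z,True)[:2],4)
print('plate -y corners (fence end outer top)',w(264,127,.07),w(463,127,.07),' inner plate', w(276,130,.06),w(452,127,.06))
print('tray far corners',w(258,140,.045),w(473,141,.045),'near',w(491,243,.045))
C=np.array([.568,.096]);th=.16;X=np.array([np.cos(th),np.sin(th)]);Y=np.array([-np.sin(th),np.cos(th)])
for n,lo,hi in [('blue',(110,120,60),(128,255,255)),('green',(50,120,60),(75,255,255)),('violet',(130,100,50),(150,255,255)),('red',(172,150,60),(180,255,255))]:
    k=cv2.inRange(hsv,np.array(lo),np.array(hi)); k[85:]=0;k[:,:280]=0;k[:,440:]=0
    v,u=np.nonzero(k); P=np.array([w(a,b,.069) for a,b in zip(u,v)])-C; L=np.c_[P@X,P@Y]
    print(n,'local min',L.min(0).round(3),'max',L.max(0).round(3))
q=[w(219,196,.122+.032),w(421,195,.154),w(424,246,.154),w(217,246,.154)]
print('block top',q, 'mean',np.mean(q,0))
```

```text
plate -y corners (fence end outer top) [ 0.4803 -0.0765] [ 0.7009 -0.0364]  inner plate [ 0.4915 -0.0726] [ 0.691  -0.0322]
tray far corners [ 0.4696 -0.0792] [ 0.7256 -0.0352] near [ 0.7439 -0.1617]
blue local min [0.007 0.022] max [0.073 0.075]
green local min [-0.065  0.004] max [-0.033  0.079]
violet local min [ 0.018 -0.083] max [ 0.06  -0.013]
red local min [-0.085 -0.076] max [-0.025 -0.034]
block top [array([ 0.4877, -0.1874]), array([ 0.6246, -0.1659]), array([ 0.6285, -0.2012]), array([ 0.495 , -0.2216])] mean [ 0.55895  -0.194025]
```

```bash
python3 -m handwheel '[[0,0.4,0,0,0,0.01],[0,0.6,-0.1,0,0,0.01],[0,0.75,-0.1,0,0,0.01],[-0.02,0.75,-0.1,0,0,0.01],[-0.02,0.75,-0.1,0,0,0.01],[-0.03,0.75,0,0,0,0.01],[-0.03,0.75,0,0,0,0.01],[-0.03,0.75,0,0,0,0.02],[-0.03,0.6,0,0,0,0.02],[-0.03,0.4,0,0,0,0.01]]'
python3 - <<'E'
from h import *
delta([.5503,.1584,.178],.165,np.radians(35),10)
E
```

```text
t: 6.23
tool_pos: [0.5571, -0.042, 0.196]
tool_rot: [-0.23, 0.617, 0.727, 0.194]
contact_force: [-0.3, 0.4, -3.3]
finger_gap: 0.0249
t 6.23 q [-0.34  0.51  1.47  0.53  1.5  -0.63] pos [ 0.5571 -0.042   0.196 ] F [-0.3  0.4 -3.3] gap 0.0249
shift mm [ -6.8 200.4 -18. ] rot [ 0.    -0.001  0.002]
N 10 row: [-0.023  0.668 -0.06   0.    -0.001  0.002]
```

```bash
python3 -m handwheel '[[-0.02,0.5,-0.06,0,0,0],[-0.02,0.8,-0.06,0,0,0],[-0.02,0.8,-0.06,0,0,0],[-0.02,0.8,-0.06,0,0,0],[-0.02,0.8,-0.06,0,0,0],[-0.02,0.8,-0.06,0,0,0],[-0.03,0.8,-0.06,0,0,0],[-0.03,0.7,-0.06,0,0,0],[-0.03,0.5,-0.06,0,0,0],[-0.02,0.18,-0.06,0,0,0]]'
python3 - <<'E'
from h import *
delta([.5503,.1584,.1445],.165,np.radians(35),10)
from cell import viewer
for n in("wrist","scene","top"):
    s=viewer.snapshot(n); pickle.dump(s,open(f"pics/{n}5.pkl","wb")); cv2.imwrite(f"pics/{n}5.png",s["img"])
    if n=="scene": cv2.imwrite("pics/scene5c.png",cv2.resize(s["img"][120:320,240:440],None,fx=3,fy=3))
E
```

```text
t: 7.07
tool_pos: [0.5503, 0.1586, 0.1779]
tool_rot: [-0.229, 0.617, 0.727, 0.194]
contact_force: [0.7, 0.5, -3.9]
finger_gap: 0.0247
t 7.07 q [-0.01  0.47  1.58  0.63  1.28 -0.41] pos [0.5503 0.1586 0.1779] F [ 0.7  0.5 -3.9] gap 0.0247
shift mm [  0.   -0.2 -33.4] rot [ 0.    -0.001  0.001]
N 10 row: [ 0.    -0.001 -0.111  0.    -0.001  0.001]
```

View pics/wrist5.png

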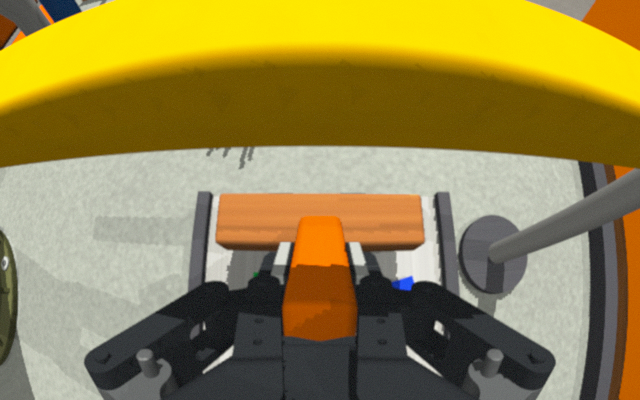

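View pics/scene5c.png

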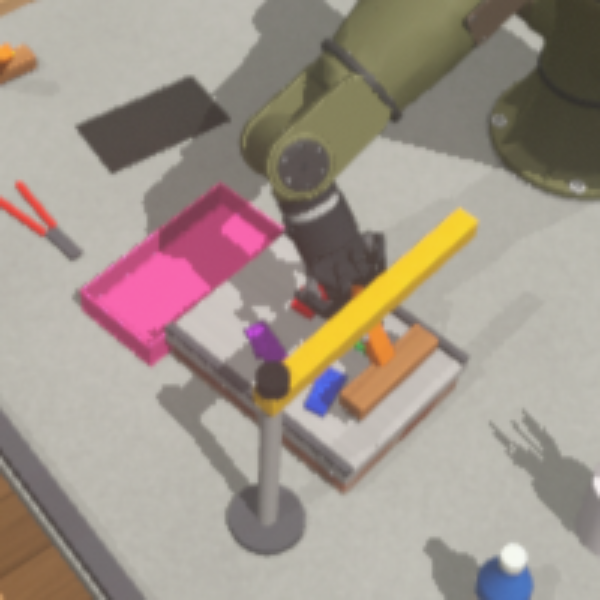

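Run:
```python
from h import *
s=pickle.load(open("pics/wrist5.pkl","rb"))
C=np.array([.568,.095]);th=.165;X=np.array([np.cos(th),np.sin(th)]);Y=np.array([-np.sin(th),np.cos(th)])
L=lambda p:(np.round((p[:2]-C)@X,3),np.round((p[:2]-C)@Y,3),np.round(p[2],3))
c,_=ray(s,320,205,True);print('cam',L(c))
# bar underside -y edge ~ row 148 at col 320 (z .255 if below)
print('range at bar',s["range_z"][100,320],s["range_z"][135,320],s["range_z"][20,320])
def pt(u,v):
    c,d=ray(s,u,v,True); Rd=(np.array(s["R"])@d)[2]; return c+d*s["range_z"][v,u]/Rd
for u,v in [(320,140),(320,60),(320,40),(320,10),(100,150),(560,150)]: print(u,v,L(pt(u,v)))
print('block',[L(pt(u,v)) for u,v in [(222,200),(418,200),(420,240),(222,240)]],'blue',L(pt(403,282)))
```

```text
cam (np.float64(-0.006), np.float64(0.052), np.float64(0.316))
range at bar 0.05137089 0.0609674 0.0
320 140 (np.float64(-0.006), np.float64(0.086), np.float64(0.26))
320 60 (np.float64(-0.006), np.float64(0.052), np.float64(0.316))
320 40 (np.float64(-0.006), np.float64(0.052), np.float64(0.316))
320 10 (np.float64(-0.006), np.float64(0.052), np.float64(0.316))
100 150 (np.float64(-0.062), np.float64(0.087), np.float64(0.26))
560 150 (np.float64(0.056), np.float64(0.086), np.float64(0.261))
block [(np.float64(-0.072), np.float64(0.122), np.float64(0.125)), (np.float64(0.061), np.float64(0.122), np.float64(0.124)), (np.float64(0.059), np.float64(0.094), np.float64(0.125)), (np.float64(-0.07), np.float64(0.094), np.float64(0.125))] blue (np.float64(0.061), np.float64(0.071), np.float64(0.069))
```

The wrist and depth data put the raking face at local y≈+90 mm, behind the blue offcut (71–75) and the green one (79). The bar's near face is at +86 and the camera at +52, so they are clear of each other. Lowering.

```bash
python3 -m handwheel '[[0,0,-0.1,0,0,0],[0,0,-0.15,0,0,0],[0,0,-0.15,0,0,0],[0,0,-0.15,0,0,0],[0,0,-0.15,0,0,0],[0,0,-0.15,0,0,0],[0,0,-0.1,0,0,0],[0,0,-0.07,0,0,0],[0,0,-0.05,0,0,0],[0,0,-0.03,0,0,0]]'
python3 - <<'E'
from h import *
delta([.5503,.1584,.1445],.165,np.radians(35),10)
C=np.array([.568,.095]);th=.165;X=np.array([np.cos(th),np.sin(th)]);Y=np.array([-np.sin(th),np.cos(th)])
O=C-.007*X-.155*Y; print('end TCP',O-.0445*Y)
E
```

```text
t: 8.05
tool_pos: [0.5509, 0.1568, 0.1451]
tool_rot: [-0.229, 0.617, 0.727, 0.194]
contact_force: [-0.1, 0.7, -4.5]
finger_gap: 0.025
t 8.05 q [-0.01  0.51  1.6   0.64  1.23 -0.45] pos [0.5509 0.1568 0.1451] F [-0.1  0.7 -4.5] gap 0.025
shift mm [-0.6  1.6 -0.6] rot [ 0.001 -0.     0.002]
N 10 row: [-0.002  0.005 -0.002  0.001 -0.     0.002]
end TCP [ 0.59386341 -0.10294023]
```

```bash
python3 -m handwheel '[[0,0,-0.02,0,0,0],[0,0,-0.02,0,0,0],[0.02,-0.12,0,0,0,0],[0.03,-0.18,0,0,0,0],[0.033,-0.2,0,0,0,0],[0.033,-0.2,0,0,0,0],[0.033,-0.2,0,0,0,0],[0.033,-0.2,0,0,0,0],[0.033,-0.2,0,0,0,0],[0.02,-0.12,0,0,0,0]]'
python3 - <<'E'
from h import *
delta([.5939,-.1029,.1440],.165,np.radians(35),30)
from cell import viewer
s=viewer.snapshot("scene"); cv2.imwrite("pics/scene6c.png",cv2.resize(s["img"][170:300,250:410],None,fx=4,fy=4))
E
```

```text
t: 8.88
tool_pos: [0.5583, 0.1134, 0.1445]
tool_rot: [-0.229, 0.618, 0.727, 0.195]
contact_force: [-0.2, 5.0, 6.0]
finger_gap: 0.025
t 8.88 q [-0.09  0.52  1.58  0.62  1.27 -0.51] pos [0.5583 0.1134 0.1445] F [-0.2  5.   6. ] gap 0.025
shift mm [  35.6 -216.3   -0.5] rot [-0.     0.     0.003]
N 30 row: [ 0.04  -0.24  -0.001 -0.     0.     0.001]
```

View pics/scene6c.png

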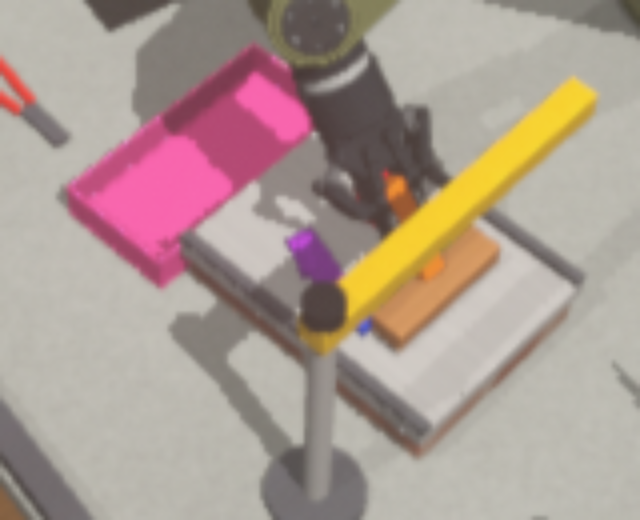

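The foot is in light contact (about 10 N) and the blue offcut is moving with the blade. Continuing.

```bash
python3 -m handwheel '[[0.03,-0.18,0,0,0,0],[0.04,-0.24,0,0,0,0],[0.04,-0.24,0,0,0,0],[0.04,-0.24,0,0,0,0],[0.04,-0.24,0,0,0,0],[0.04,-0.24,0,0,0,0],[0.04,-0.24,0,0,0,0],[0.04,-0.24,0,0,0,0],[0.04,-0.24,0,0,0,0],[0.03,-0.18,0,0,0,0]]'
python3 - <<'E'
from h import *
delta([.5939,-.1029,.1440],.165,np.radians(35),20)
from cell import viewer
s=viewer.snapshot("top"); pickle.dump(s,open("pics/top7.pkl","wb")); cv2.imwrite("pics/top7c.png",cv2.resize(s["img"][115:255,215:375],None,fx=4,fy=4))
s=viewer.snapshot("scene"); cv2.imwrite("pics/scene7c.png",cv2.resize(s["img"][170:300,250:410],None,fx=4,fy=4))
E
```

```text
t: 9.77
tool_pos: [0.5695, 0.0451, 0.1445]
tool_rot: [-0.229, 0.617, 0.727, 0.195]
contact_force: [-1.8, 6.4, 5.2]
finger_gap: 0.0245
t 9.77 q [-0.2   0.56  1.52  0.58  1.35 -0.58] pos [0.5695 0.0451 0.1445] F [-1.8  6.4  5.2] gap 0.0245
shift mm [  24.4 -148.    -0.5] rot [-0.     0.     0.003]
N 20 row: [ 0.041 -0.247 -0.001 -0.     0.     0.001]
```

View pics/scene7c.png

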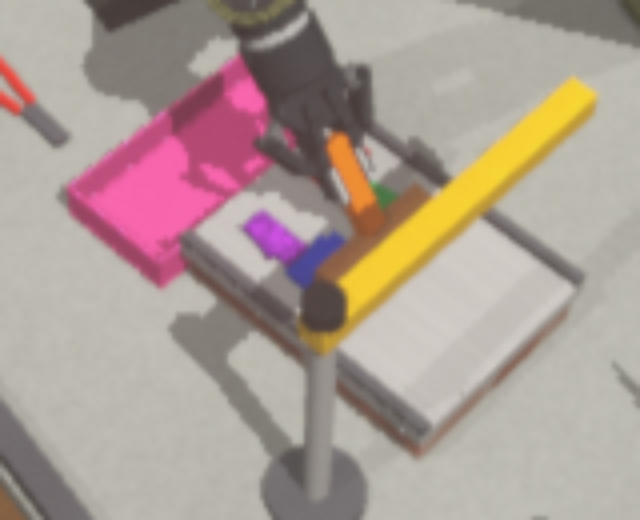

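View pics/top7c.png

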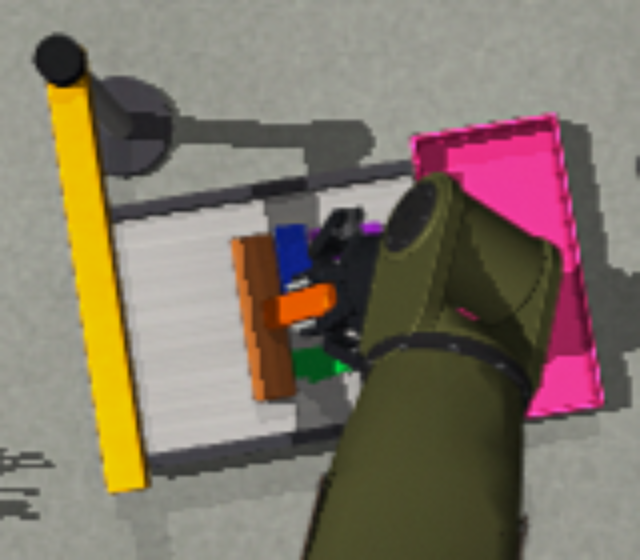

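The blue and green offcuts are flat against the blade and violet and red lie ahead. The fingertips ride about 55 mm above the glass.

```bash
python3 -m handwheel '[[0.03,-0.18,0,0,0,0],[0.04,-0.24,0,0,0,0],[0.04,-0.24,0,0,0,0],[0.04,-0.24,0,0,0,0],[0.04,-0.24,0,0,0,0],[0.04,-0.24,0,0,0,0],[0.04,-0.24,0,0,0,0],[0.04,-0.24,0,0,0,0],[0.04,-0.24,0,0,0,0],[0.03,-0.18,0,0,0,0]]'
python3 - <<'E'
from h import *
delta([.5939,-.1029,.1440],.165,np.radians(35),10)
from cell import viewer
s=viewer.snapshot("scene"); cv2.imwrite("pics/scene8c.png",cv2.resize(s["img"][170:300,250:410],None,fx=4,fy=4))
E
```

```text
t: 10.7
tool_pos: [0.5808, -0.0233, 0.1445]
tool_rot: [-0.229, 0.617, 0.727, 0.195]
contact_force: [-1.9, 5.9, 6.1]
finger_gap: 0.025
t 10.7 q [-0.3   0.6   1.45  0.55  1.42 -0.64] pos [ 0.5808 -0.0233  0.1445] F [-1.9  5.9  6.1] gap 0.025
shift mm [ 13.1 -79.6  -0.5] rot [-0.001 -0.     0.003]
N 10 row: [ 0.044 -0.265 -0.002 -0.    -0.     0.002]
```

View pics/scene8c.png

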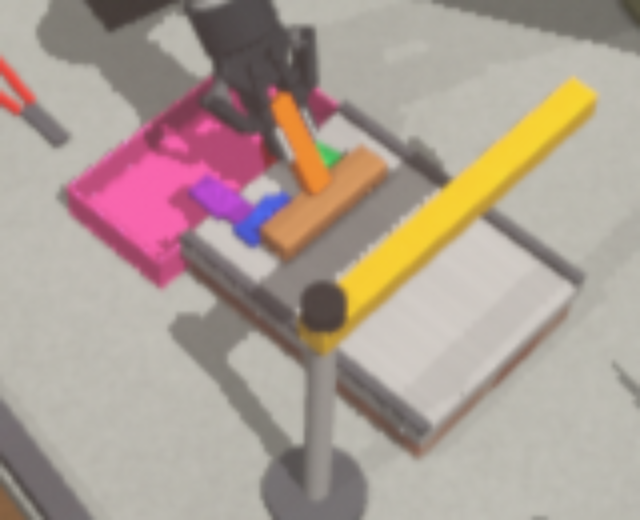

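```bash
python3 -m handwheel '[[0.03,-0.18,0,0,0,0],[0.04,-0.24,0,0,0,0],[0.04,-0.24,0,0,0,0],[0.04,-0.24,0,0,0,0],[0.04,-0.24,0,0,0,0],[0.04,-0.24,0,0,0,0],[0.04,-0.24,0,0,0,0],[0.04,-0.24,0,0,0,0],[0.04,-0.24,0,0,0,0],[0.03,-0.18,0,0,0,0]]'
python3 - <<'E'
from h import *
delta([.5939,-.1029,.1440],.165,np.radians(35),10)
from cell import viewer
s=viewer.snapshot("scene"); cv2.imwrite("pics/scene9c.png",cv2.resize(s["img"][170:300,250:410],None,fx=4,fy=4))
s=viewer.snapshot("wrist"); cv2.imwrite("pics/wrist9.png",s["img"])
E
```

```text
t: 11.58
tool_pos: [0.5921, -0.0918, 0.1445]
tool_rot: [-0.229, 0.617, 0.727, 0.195]
contact_force: [-1.1, 5.1, 5.3]
finger_gap: 0.0252
t 11.58 q [-0.4   0.67  1.35  0.51  1.5  -0.69] pos [ 0.5921 -0.0918  0.1445] F [-1.1  5.1  5.3] gap 0.0252
shift mm [  1.8 -11.1  -0.5] rot [-0.    -0.     0.003]
N 10 row: [ 0.006 -0.037 -0.002 -0.    -0.     0.002]
```

View pics/scene9c.png

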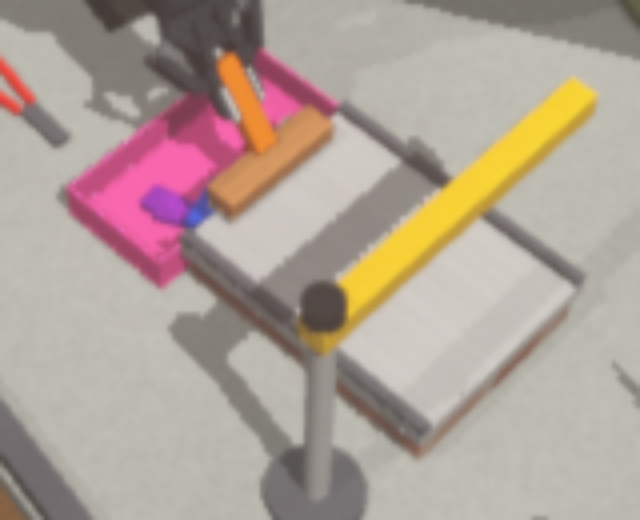

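View pics/wrist9.png

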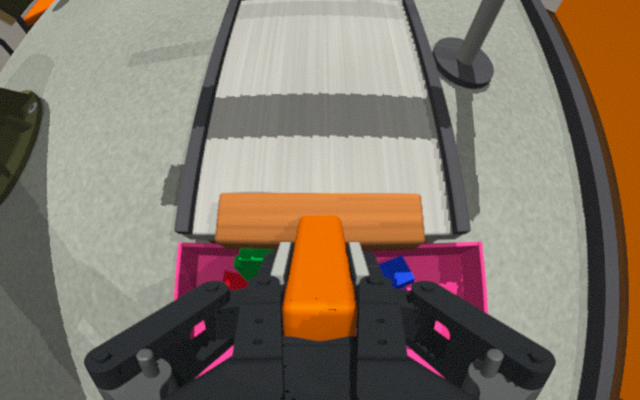

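```bash
python3 -m handwheel '[[0.02,-0.1,0,0,0,0],[0.02,-0.12,0,0,0,0],[0.02,-0.12,0,0,0,0],[0.02,-0.12,0,0,0,0],[0.01,-0.06,0,0,0,0],[0,0,0,0,0,0],[0,0,0.15,0,0,0],[0,0,0.4,0,0,0],[0,0,0.6,0,0,0],[0,0,0.6,0,0,0]]'
python3 - <<'E'
from h import *
delta([.5939,-.1029,.1440],.165,np.radians(35),10)
from cell import viewer
s=viewer.snapshot("scene"); cv2.imwrite("pics/scene10c.png",cv2.resize(s["img"][170:300,250:410],None,fx=4,fy=4))
s=viewer.snapshot("wrist"); cv2.imwrite("pics/wrist10.png",s["img"])
E
```

```text
t: 12.52
tool_pos: [0.5945, -0.1072, 0.1971]
tool_rot: [-0.229, 0.618, 0.727, 0.194]
contact_force: [0.8, -0.3, -3.3]
finger_gap: 0.0252
t 12.52 q [-0.42  0.62  1.28  0.5   1.6  -0.66] pos [ 0.5945 -0.1072  0.1971] F [ 0.8 -0.3 -3.3] gap 0.0252
shift mm [ -0.6   4.3 -53.1] rot [ 0.001 -0.002  0.003]
N 10 row: [-0.002  0.014 -0.177  0.001 -0.001  0.002]
```

View pics/scene10c.png

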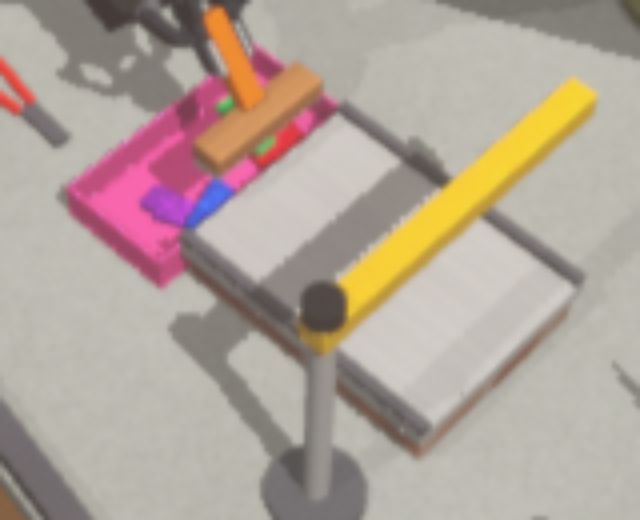

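View pics/wrist10.png

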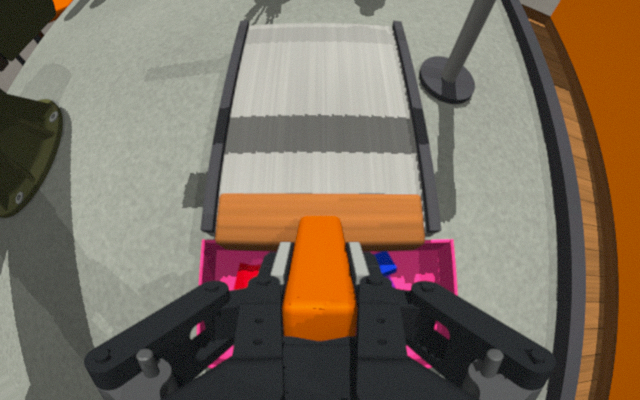

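The plate is clear and all four colours are in the tray area. I'll carry the scraper back and check the tray on the way.

```bash
python3 -m handwheel '[[-0.1,-0.4,0.2,0,0,-0.1],[-0.3,-0.6,0.2,0,0,-0.15],[-0.3,-0.8,0.1,0,0,-0.2],[-0.4,-0.8,0,0,0,-0.25],[-0.4,-0.8,0,0,0,-0.25],[-0.4,-0.8,0,0,0,-0.25],[-0.4,-0.8,0,0,0,-0.25],[-0.4,-0.8,0,0,0,-0.25],[-0.3,-0.7,0,0,0,-0.2],[-0.2,-0.5,0,0,0,-0.1]]'
python3 - <<'E'
from h import *
delta([.4754,-.4294,.17],-.08,np.radians(35),10)
from cell import viewer
s=viewer.snapshot("wrist"); cv2.imwrite("pics/wrist11.png",s["img"])
s=viewer.snapshot("top"); cv2.imwrite("pics/top11c.png",cv2.resize(s["img"][115:255,215:375],None,fx=4,fy=4))
E
```

```text
t: 13.45
tool_pos: [0.4971, -0.319, 0.2107]
tool_rot: [-0.204, 0.701, 0.646, 0.22]
contact_force: [-0.4, 0.0, -4.3]
finger_gap: 0.0248
t 13.45 q [-0.8   0.62  1.26  0.45  1.68 -0.76] pos [ 0.4971 -0.319   0.2107] F [-0.4  0.  -4.3] gap 0.0248
shift mm [ -21.7 -110.4  -40.7] rot [ 0.    -0.002  0.001]
N 10 row: [-0.072 -0.368 -0.136  0.    -0.001  0.001]
```

View pics/wrist11.png

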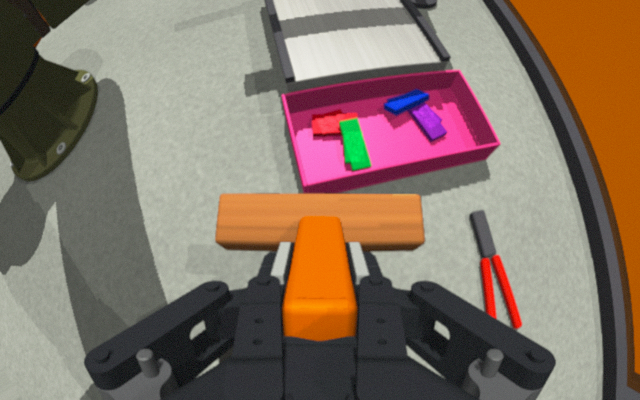

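View pics/top11c.png

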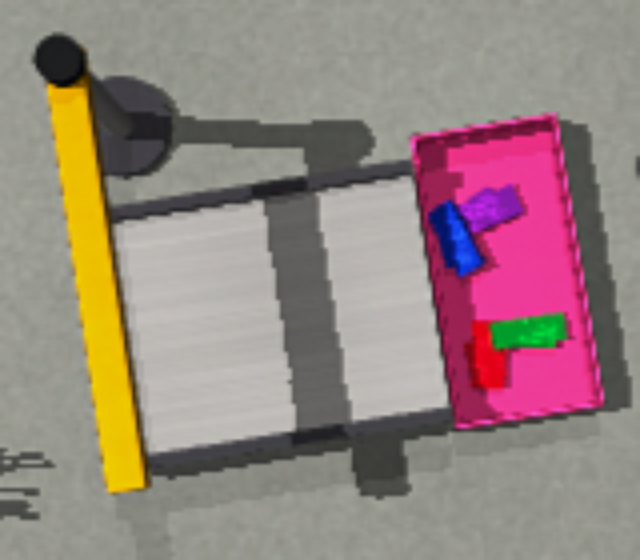

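All four offcuts lie in the tray: red (327,123), green (354,143), blue (407,102) and violet (428,122) in the wrist view. The plate is empty. Next I'll refine the mat pose from the earlier top picture taken with the mat bare.

Run:
```python
from h import *
for nm in("top5","top7"):
    s=pickle.load(open(f'pics/{nm}.pkl','rb'));hsv=cv2.cvtColor(s["img"],cv2.COLOR_BGR2HSV)
    k=cv2.inRange(hsv,(0,0,0),(180,255,60)); z=np.zeros_like(k); z[180:260,390:445]=k[180:260,390:445]
    c=max(cv2.findContours(z,0,cv2.CHAIN_APPROX_NONE)[0],key=cv2.contourArea)
    P=np.array([onz(s,u,v,.004)[:2] for u,v in c[:,0]],np.float32)*1000
    print(cv2.minAreaRect(P),P.mean(0))
s=pickle.load(open('pics/scene5.pkl','rb'));hsv=cv2.cvtColor(s["img"],cv2.COLOR_BGR2HSV)
k=cv2.inRange(hsv,(0,0,0),(180,255,70)); z=np.zeros_like(k); z[140:180,262:320]=k[140:180,262:320]
c=max(cv2.findContours(z,0,cv2.CHAIN_APPROX_NONE)[0],key=cv2.contourArea)
P=np.array([onz(s,u,v,.004)[:2] for u,v in c[:,0]],np.float32)*1000
print('scene',cv2.minAreaRect(P))
```

```text
((476.1488037109375, -382.6879577636719), (109.27252197265625, 200.99642944335938), 85.21803283691406) [ 476.1091  -382.91522]
((476.9161376953125, -383.001220703125), (110.52174377441406, 202.3159637451172), 85.59541320800781) [ 476.01685 -382.7155 ]
scene ((402.31317138671875, -336.9808654785156), (38.49819564819336, 21.327062606811523), 40.38275909423828)
```

```bash
python3 -m handwheel '[[-0.04,-0.2,0,0,0,0],[-0.08,-0.4,0,0,0,0],[-0.09,-0.45,-0.2,0,0,0],[-0.09,-0.45,-0.3,0,0,0],[-0.09,-0.45,-0.3,0,0,0],[-0.09,-0.45,-0.3,0,0,0],[-0.09,-0.45,-0.3,0,0,0],[-0.08,-0.4,-0.3,0,0,0],[-0.06,-0.3,-0.3,0,0,0],[-0.02,-0.1,-0.2,0,0,0]]'
python3 - <<'E'
from h import *
delta([.4744,-.4284,.092],-.08,np.radians(35),10)
from cell import viewer
s=viewer.snapshot("wrist"); pickle.dump(s,open("pics/wrist12.pkl","wb")); cv2.imwrite("pics/wrist12.png",s["img"])
E
```

```text
t: 14.38
tool_pos: [0.4763, -0.4275, 0.1437]
tool_rot: [-0.205, 0.7, 0.647, 0.22]
contact_force: [0.2, 0.4, -4.3]
finger_gap: 0.0251
t 14.38 q [-0.92  0.83  1.07  0.39  1.72 -0.88] pos [ 0.4763 -0.4275  0.1437] F [ 0.2  0.4 -4.3] gap 0.0251
shift mm [ -1.9  -0.9 -51.7] rot [-0.    -0.001 -0.002]
N 10 row: [-0.006 -0.003 -0.172 -0.    -0.001 -0.001]
```

View pics/wrist12.png

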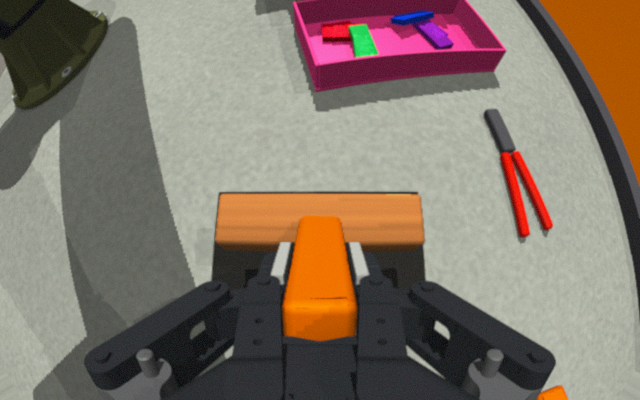

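Aligned with the mat. Lowering.

```bash
python3 -m handwheel '[[-0.01,-0.01,-0.15,0,0,0],[-0.01,-0.01,-0.22,0,0,0],[-0.01,-0.01,-0.25,0,0,0],[-0.01,-0.01,-0.25,0,0,0],[-0.01,0,-0.25,0,0,0],[-0.01,0,-0.2,0,0,0],[0,0,-0.15,0,0,0],[0,0,-0.1,0,0,0],[0,0,-0.07,0,0,0],[0,0,-0.04,0,0,0]]'
python3 - <<'E'
from h import *
delta([.4744,-.4284,.0885],-.08,np.radians(35),10)
from cell import viewer
s=viewer.snapshot("wrist"); cv2.imwrite("pics/wrist13.png",s["img"])
E
```

```text
t: 15.27
tool_pos: [0.4752, -0.4273, 0.095]
tool_rot: [-0.204, 0.7, 0.648, 0.22]
contact_force: [0.4, -0.4, -4.3]
finger_gap: 0.025
t 15.27 q [-0.92  0.88  1.09  0.39  1.64 -0.91] pos [ 0.4752 -0.4273  0.095 ] F [ 0.4 -0.4 -4.3] gap 0.025
shift mm [-0.8 -1.1 -6.5] rot [ 0.001 -0.    -0.003]
N 10 row: [-0.003 -0.004 -0.022  0.    -0.    -0.002]
```

View pics/wrist13.png

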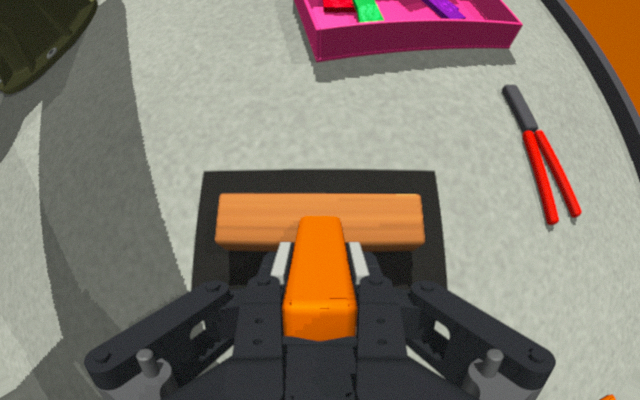

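```bash
python3 -m handwheel '[[0,0,-0.04,0,0,0],[0,0,-0.04,0,0,0],[0,0,-0.04,0,0,0],[0,0,-0.03,0,0,0],[0,0,-0.03,0,0,0],[0,0,-0.02,0,0,0],[0,0,-0.02,0,0,0],[0,0,0,0,0,0],[0,0,0,0,0,0],[0,0,0,0,0,0]]'
python3 - <<'E'
from h import *
delta([.4744,-.4284,.0885],-.08,np.radians(35),10)
E
```

```text
t: 16.15
tool_pos: [0.4751, -0.4274, 0.0889]
tool_rot: [-0.204, 0.7, 0.648, 0.22]
contact_force: [-2.2, 0.1, 1.5]
finger_gap: 0.0249
t 16.15 q [-0.92  0.89  1.09  0.39  1.64 -0.92] pos [ 0.4751 -0.4274  0.0889] F [-2.2  0.1  1.5] gap 0.0249
shift mm [-0.7 -1.  -0.4] rot [ 0.001 -0.    -0.003]
N 10 row: [-0.002 -0.003 -0.001  0.001 -0.    -0.002]
```

The foot is on the mat with about 6 N of contact. Releasing.

```bash
python3 -m handwheel '[[0,0,0,0,0,0],[0,0,0,0,0,0],[0,0,0,0,0,0],[0,0,0,0,0,0],[0,0,0,0,0,0],[0,0,0,0,0,0],[0,0,0,0,0,0],[0,0,0,0,0,0],[0,0,0,0,0,0],[0,0,0,0,0,0]]' 1
python3 - <<'E'
from h import *
delta([.4700,-.484,.170],-.08,np.radians(35),10)
from cell import viewer
s=viewer.snapshot("wrist"); cv2.imwrite("pics/wrist14.png",s["img"])
E
```

```text
t: 16.98
tool_pos: [0.4751, -0.4273, 0.0886]
tool_rot: [-0.204, 0.7, 0.648, 0.22]
contact_force: [0.4, -0.1, -0.7]
finger_gap: 0.0856
t 16.98 q [-0.92  0.89  1.09  0.39  1.64 -0.92] pos [ 0.4751 -0.4273  0.0886] F [ 0.4 -0.1 -0.7] gap 0.0856
shift mm [ -5.1 -56.7  81.4] rot [ 0.001 -0.    -0.003]
N 10 row: [-0.017 -0.189  0.271  0.    -0.    -0.002]
```

View pics/wrist14.png

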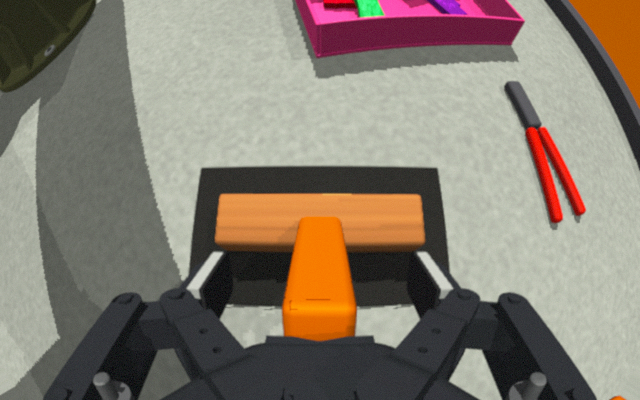

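Released and standing. Backing off along the handle axis.

```bash
python3 -m handwheel '[[-0.01,-0.1,0.143,0,0,0],[-0.017,-0.19,0.27,0,0,0],[-0.017,-0.19,0.27,0,0,0],[-0.017,-0.19,0.27,0,0,0],[-0.017,-0.19,0.27,0,0,0],[-0.017,-0.19,0.27,0,0,0],[-0.017,-0.19,0.27,0,0,0],[-0.017,-0.19,0.27,0,0,0],[-0.017,-0.19,0.27,0,0,0],[-0.017,-0.19,0.27,0,0,0]]' 1; python3 -m handwheel '[[-0.2,0,0.4,0,0,0],[-0.5,0,0.6,0,0,0],[-0.6,0,0.6,0,0,0],[-0.6,0,0.6,0,0,0],[-0.6,0,0.6,0,0,0],[-0.6,0,0.3,0,0,0],[-0.6,0,0,0,0,0],[-0.4,0,0,0,0,0],[-0.2,0,0,0,0,0],[0,0,0,0,0,0]]' 1
python3 - <<'E'
from h import *
from cell import viewer,arm
o=arm.get_obs();print(o["t"],o["tool_pos"],o["contact_force"])
s=viewer.snapshot("top"); pickle.dump(s,open("pics/top15.pkl","wb")); cv2.imwrite("pics/top15.png",s["img"])
s=viewer.snapshot("scene"); pickle.dump(s,open("pics/scene15.pkl","wb")); cv2.imwrite("pics/scene15.png",s["img"])
E
```

```text
t: 17.87
tool_pos: [0.4702, -0.4822, 0.1666]
tool_rot: [-0.204, 0.7, 0.648, 0.22]
contact_force: [0.1, 0.1, -0.3]
finger_gap: 0.0852
t: 18.7
tool_pos: [0.3403, -0.4818, 0.2589]
tool_rot: [-0.204, 0.7, 0.647, 0.221]
contact_force: [0.4, 0.9, -0.2]
finger_gap: 0.0852
18.7 [ 0.34032335 -0.48175573  0.25891688] [ 0.43167104  0.852562   -0.17831687]
```

View pics/top15.png

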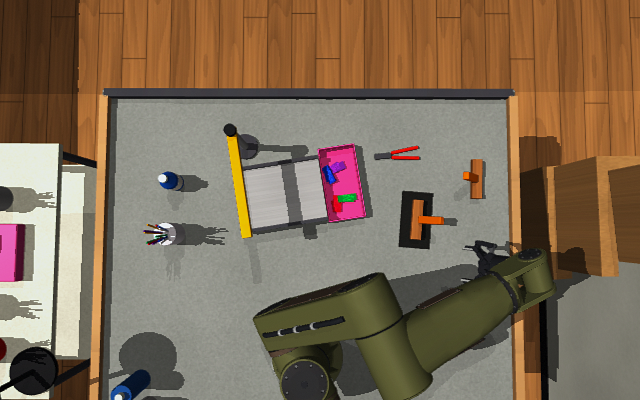

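View pics/scene15.png

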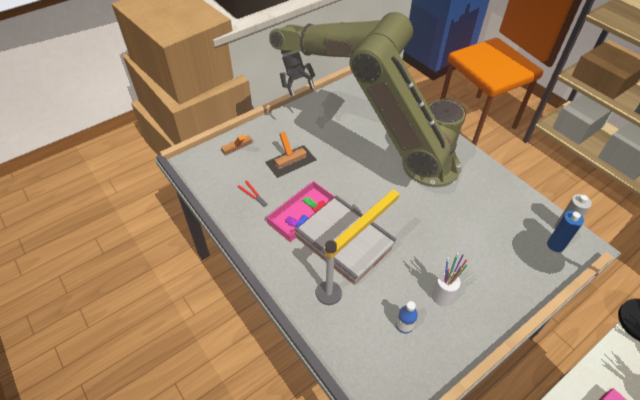

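Run:
```python
from h import *
s=pickle.load(open('pics/top15.pkl','rb'));i=s["img"];hsv=cv2.cvtColor(i,cv2.COLOR_BGR2HSV)
k=cv2.inRange(hsv,(8,60,60),(13,210,255)); z=np.zeros_like(k); z[190:248,400:426]=k[190:248,400:426]
n,l,st,c=cv2.connectedComponentsWithStats(z); b=1+np.argmax(st[1:,4])
P=np.array([onz(s,u,v,.036)[:2] for v,u in zip(*np.nonzero(l==b))],np.float32)*1000
print(cv2.minAreaRect(P))
a=cv2.imread('pics/top0.png');d=cv2.absdiff(a,i).max(2)
print('change at bystanders',{n:int(d[r[0]:r[1],r[2]:r[3]].max()) for n,r in dict(bottle=(165,195,155,185),jar=(218,250,140,180),pliers=(143,165,372,422),other=(155,205,460,490)).items()})
cv2.imwrite('pics/crop15.png',cv2.resize(i[170:265,370:480],None,fx=5,fy=5,interpolation=cv2.INTER_CUBIC))
```

```text
((477.6222839355469, -380.6409912109375), (39.261817932128906, 139.5680389404297), 85.3704833984375)
change at bystanders {'bottle': 9, 'jar': 9, 'pliers': 9, 'other': 9}
```

View pics/crop15.png

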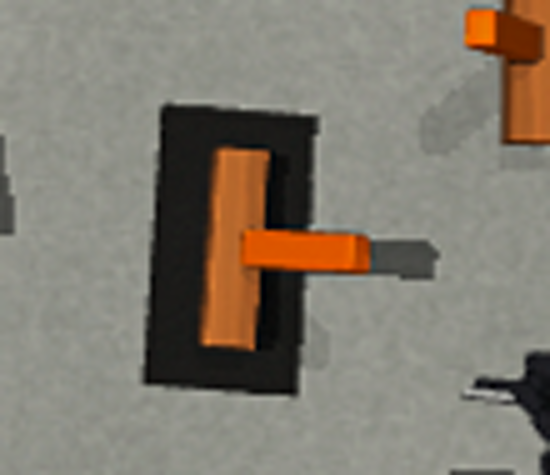

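The scraper is centred on its mat to within about 3 mm, and the bystanders show no change. Handing in.

Run:
```python
from cell import order
print(order.hand_in())
```

```text
the job is handed in; nothing more can be done
None
```

I took the leftmost scraper from its mat, reached in under the bar behind the offcuts, and raked all four into the pink tray in one pass. I then stood the scraper back on its foot on the mat, let go and backed off. The job was handed in at about 19 s on the robot's clock, well inside the 58 s limit.

- **Glass:** the last pictures show red, green, blue and violet all inside the tray and the plate empty. Only the scraper was used to push the glass; the fingertips stayed about 55 mm above it.
- **Scraper:** it stands about 2–3 mm from the mat's centre. The two views of the mat themselves differed by about 3 mm, so I aimed between them.
- **Bystanders and bar:** the jar, bottle and pliers look unchanged between the first and last top views (difference only at noise level). The bar was not bumped as far as I could see; the wrist forces I read stayed under about 10 N.

No check failed.

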